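Poise the rubber stamp over the box on the green card

TASK

Take the rubber stamp off the ink pad by its handle, lift it over the top of the file sorter, and hold it poised over the green printed box on its card, ready for me to approve the position: upright, centred in the box, its long side along the box's long side (either way round), its face about a centimetre above the paper. Never touch either card with the stamp, and leave the sorter and the other things on the desk undisturbed. Finish while still holding the stamp there, quite still; do not stamp and do not let go.

Things in the scene. Friction and masses are not known exactly. Their poses are not given: they have to be found in the camera images.
- rubber_stamp: Rubber stamp with a brown turned wooden handle, 0.06 kg or so. Origin: centre of its underside (the stamping face); z up through the handle, long side along its own y. Wooden base 30 (x) x 52 (y) mm, 17 mm high; above it a round handle on the z axis, narrow at the neck (about 18 to 29 mm above the underside) and a knob about 26 mm across from there to the top at 68 mm. Starts standing on the closed ink pad.
- ink_pad: Closed dark green ink pad lying flat, loose, 72 (x) x 112 (y) x 18 mm high; origin at the centre of its underside. The stamp stands on its top at the start.
- file_sorter: Fixed dark steel file sorter full of coloured folders, standing between the stamp and the cards: 260 mm long along its own x, 96 mm wide along its own y, its highest point 110 mm above the desk. Origin: centre of its underside.
- green_card: Fixed white card on a black backing plate, 126 (x) x 86 (y) mm, top of the paper 5 mm above the desk, printed in green: a rectangular box outline (line 4 mm wide) and, at the other (-x) end, a 12 mm bar across. Origin: centre of the underside. It swaps places with the red card between starts.
- green_card_box (a point): Centre of the green printed box, on the paper (5 mm above the desk), 18 mm from the card's centre along the card's +x (away from the green bar). The box measures 70 mm inside along the card's x and 46 mm along its y. Axes: those of the card, z up.
- red_card: Fixed card of the same make and size, printed in red; not to be stamped. Origin: centre of the underside.
- correction_bottle: Loose bystander: white bottle with green label, 30 mm across, 74 mm high, standing; origin at the centre of its underside.
- glue_stick: Loose bystander: yellow glue stick, 26 mm across, 93 mm high, standing; origin at the centre of its underside.
- highlighter_0: Loose bystander: flat yellow-and-black highlighter, 25 x 109 x 15 mm, lying along its y; origin at the centre of its underside.
- mug: Loose bystander: green and white mug, about 78 mm across, 101 mm high, its handle making it 109 mm long; origin at the centre of its underside.
Things that resemble listed ones, but are neither listed nor needed, are in the scene too. What is shaped like the rubber_stamp but orange is not meant.

How it is judged:
On the way, in this order (a step that is already met when the one before it is completed fails the run):
1. the stamp is held by the fingers, lifted clear of the ink pad (contact force between the fingers and rubber_stamp above 0.5 N and height (world z) of rubber_stamp above 0.04 m), for 0.1 s.
2. the held stamp passes over the top of the file sorter (contact force between the fingers and rubber_stamp above 0.5 N and height (world z) of rubber_stamp above 0.11 m and y of rubber_stamp in the frame of file_sorter between -0.048 and 0.048 m and x of rubber_stamp in the frame of file_sorter between -0.16 and 0.16 m), for 0.02 s.
At the end, for the whole second after the job is handed in: The stamp is held still by the fingers (under 20 mm/s and 0.2 rad/s), its face 3 to 20 mm above the paper and touching nothing below, its centre within 8 mm of the centre of the green box, upright within 0.12 rad, its long side within 0.12 rad of the box's long side (either way round) (contact force between the fingers and rubber_stamp above 0.5 N and horizontal distance between rubber_stamp and green_card_box below 0.008 m and z of rubber_stamp in the frame of green_card_box between 0.003 and 0.02 m and angle between rubber_stamp's own z axis and vertical below 0.12 rad and angle between the y axis of rubber_stamp and the x axis of green_card_box, either way round below 0.12 rad and linear speed of rubber_stamp below 0.02 m/s and angular speed of rubber_stamp below 0.2 rad/s and contact force between rubber_stamp and green_card below 0.05 N); the arm keeps its last pose, push and grip.
It fails at once if the ink pad, correction bottle, glue stick, highlighter or mug is pushed more than 30 mm from where it was (distance of any of ink_pad, correction_bottle, glue_stick, highlighter_0, mug from where it was at the start of the episode above 0.03 m).
It fails at once if the correction bottle or the glue stick is knocked over (angle between any of correction_bottle, glue_stick's own z axis and vertical above 0.5 rad).
It fails at once if the stamp touches a card (contact force between rubber_stamp and green_card above 0.2 N or contact force between rubber_stamp and red_card above 0.2 N).
It fails at once if the stamp or the robot bumps the file sorter hard (over 5 N) (contact force between any of rubber_stamp, the arm, the fingers and file_sorter above 5 N).
It also fails if it takes over 48 s, if anything falls off the work surface, if the arm or the gripper's body presses on something with over 40 N, if the wrist force passes 120 N, or if a joint passes its speed limit or range.

ROBOT

A 6-joint arm with a two-finger parallel gripper is mounted at the origin on a cart in front of the work surface, level with it; the furniture and walls round the work are solid. World frame = base frame: x ahead of the robot, y to its left, z up, the work surface at z = 0. Lengths are in m, angles in rad, forces in N, time in s.
With the tool pointing down it reaches from about 0.275 to 0.825 m from the base axis. Payload 5.2 kg.
Tool frame: the origin (TCP) lies on the centre line of the jaws, within the pads' length; the fingertips stand 19 mm ahead of it and the grasp point (between the pads) is the TCP; z points along the fingers, y is the line along which they close (so a half turn about z gives the same grasp; the last joint's range is limited). The gripper opens to 93 mm and grips with 3 to 60 N. Pads are 15 mm wide; open, the fingers measure 128 mm over their backs; the gripper's body (75 mm by 188 mm) begins 65 mm behind the grasp point.
Start: joints at [-1.407, 0.259, 1.535, -0, 1.348, -0.203], TCP at [0.197, -0.513, 0.199] pointing down, gripper open.
Joint ranges: [-3.14, 3.14], [-0.91, 2.08], [0.19, 2.58], [-1.22, 4.36], [0.22, 2.71], [-3.12, 3.12]. Speed limits (rad/s): [2.57, 2.57, 3.14, 3.14, 3.14, 3.14].

INTERFACE

Orientations are given as a unit quaternion [w, x, y, z].
In Python, from cell import * gives the robot as it stands.
- The arm moves only by the tool send_rows, never from a script. Its argument "motion" is a list of rows, each a list of 7 numbers: the finger opening in m, from 0 to 0.093, then the shift along the world's x, y, z in m, then the turn, a rotation vector about the world's x, y, z in rad. A call has exactly 8 rows; each row shifts and turns the commanded pose from where the row before left it; what a row does not reach is not made up. A row lasts 1/12 s, in which the tool goes at most 41.7 mm and 7.16 degrees, less where a joint would pass 70% of its speed; a pose out of reach is approached as far as the arm can. A call is refused whole if a number of a shift passes 0.0417 or a number of a turn 0.125, either way. A call with a gripper value outside its range is refused whole. The fingers move at their own pace and stop on an object; the grip force is fixed at half the most. Time passes only in rows, so rows that do not move let the fingers close, or fill a call up. It gives the time, the measured TCP pose, the force, the opening and the grip force at its end, in the units of the state.
- observe(): the state, without advancing time (a new reading comes with each control period).
- read_camera(name): name is "side" or "top"; returns a dict with "pixels" (400x640x3 uint8, blue, green, red), "vfov" (degrees; the focal length in pixels is half the picture's height over the tangent of half this angle, whatever the lens; pixels are square), "cx", "cy" (the principal point, pixels), "view" (4x4, takes a point from world to camera coordinates). Camera axes: x right, y up, looking along -z (the intrinsics and any distortion apply to the point x, -y, -z); pixel columns grow to the right and rows downward; lengths in m; the calibration is good to about 2 mm. A picture is of the moment at which its call begins. There is no depth.
- hand_in(): hands the job in; it is judged then, once.
Trained networks look in a picture, given as the dict that the camera call returned (one of the last four; its "shot" number tells which), for a name from the list of things; names that differ only in an ending like _2 or _b are one class to them, and where a whole thing is asked for, a point or a joint stands for the part that bears it (a point fixed in the world has none). Each returns a list of dicts, best first, with "confidence" (0 to 1); they miss things now and then, are a little off and sometimes report something else, mostly with a low value. They report only what shows in the picture. A call takes as long as a camera call. They do not tell look-alikes from the thing itself.
- search_frame(target, picture): "at" ([x, y, z] in m, in the coordinates of the camera as it stood for that picture, good to about 4 mm: the middle of the surface that is visible of it).
- outline_of(target, picture): "pixels" (400x640 bool, what is visible of it).
The state is a dict: "t": time; "qpos": joint angles; "joint_vel": joint speeds; "tau": joint torques, N m; "ee_pos": TCP position; "eef_rot": TCP orientation; "ft_force": force on the tool from outside, world axes, zero at the start; "moment": the same for the moment, N m; "width": opening from 0.0 (shut) to 1.0 (fully open); "grasp_force": force on a finger pad.
Only numpy, scipy, OpenCV 4.12 (cv2) and the standard library are available. Lean on these libraries where they do the work, as an engineer would, in place of code of your own. Each camera call takes 0.05 s, during which the arm holds its last target. There are 200 camera calls.

## Working session

There is one attempt and no reset: what is moved stays moved. The work goes in short steps, Python scripts to look and compute and a tool call to move; the robot and the scene stay as the last step left them, time stands still between calls to the robot, and variables do not carry over. Pictures are saved under pics/ and viewed, at most 10 in all, crops included, and the job is handed in when it is done.

Besides the shell and the picture viewer there is one more tool, called after "Request:" as name(argument=value, ...), one argument or row to a line, values as JSON. send_rows: Moves the arm, as the interface text tells. Its arguments: {"type":"object","properties":{"motion":{"type":"array","items":{"type":"array","items":{"type":"number"}}}},"required":["motion"]}

```bash
mkdir -p pics; ls
cat > h.py <<'E'
from cell import *
import numpy as np, cv2
def f(p): return 200/np.tan(np.radians(p["vfov"])/2)
def ray(p,u,v):
    V=np.array(p["view"]);R=V[:3,:3];c=-R.T@V[:3,3]
    d=R.T@np.array([(u-p["cx"])/f(p),-(v-p["cy"])/f(p),-1]);return c,d
def onz(p,u,v,z):
    c,d=ray(p,u,v);return (c+d*(z-c[2])/d[2])
def w(p,at):
    V=np.array(p["view"]);return V[:3,:3].T@(np.array(at)-V[:3,3])
def proj(p,X):
    V=np.array(p["view"]);x=V[:3,:3]@np.array(X)+V[:3,3]
    return p["cx"]+f(p)*x[0]/-x[2],p["cy"]-f(p)*x[1]/-x[2]
E
python3 - <<'E'
from h import *
np.set_printoptions(precision=3,suppress=True)
for n in ("top","side"):
    p=read_camera(n);cv2.imwrite(f"pics/{n}0.png",p["pixels"])
    print(n,[k for k in p],{k:p[k] for k in p if k not in("pixels","view")},ray(p,320,200))
    for t in ("rubber_stamp","ink_pad","file_sorter","green_card","red_card","correction_bottle","glue_stick","highlighter_0","mug"):
        for d in search_frame(t,p)[:3]: print(t,round(d["confidence"],2),w(p,d["at"]),np.round(proj(p,w(p,d["at"]))))
E
```

```text
pics
top ['pixels', 'vfov', 'cx', 'cy', 'view', 'shot'] {'vfov': 57.06929420789738, 'cx': 327.5012460239422, 'cy': 205.63423527075003, 'shot': 1} (array([0.338, 0.094, 1.506]), array([ 0.115,  0.02 , -0.994]))
rubber_stamp 0.6 [ 0.383 -0.385  0.016] [446. 231.]
ink_pad 0.76 [ 0.516 -0.285  0.016] [420. 198.]
ink_pad 0.53 [0.459 0.19  0.006] [304. 213.]
green_card 0.88 [0.461 0.192 0.005] [304. 212.]
red_card 0.8 [0.451 0.352 0.004] [265. 215.]
glue_stick 0.57 [ 0.651 -0.164  0.083] [393. 162.]
glue_stick 0.47 [ 0.509 -0.308  0.037] [427. 200.]
highlighter_0 0.73 [ 0.637 -0.36   0.016] [438. 169.]
mug 0.78 [0.569 0.587 0.058] [204. 184.]
side ['pixels', 'vfov', 'cx', 'cy', 'view', 'shot'] {'vfov': 57.16011734809257, 'cx': 322.77611209503056, 'cy': 201.86061152337746, 'shot': 2} (array([ 0.529, -1.049,  0.558]), array([-0.04,  0.92, -0.39]))
rubber_stamp 0.62 [ 0.511 -0.32   0.039] [324. 282.]
rubber_stamp 0.6 [ 0.386 -0.406  0.016] [265. 311.]
rubber_stamp 0.29 [0.448 0.344 0.006] [315. 191.]
ink_pad 0.47 [ 0.648 -0.176  0.052] [376. 249.]
file_sorter 0.56 [ 0.473 -0.098  0.079] [314. 224.]
red_card 0.62 [0.45  0.345 0.006] [315. 191.]
correction_bottle 0.5 [ 0.343 -0.169  0.042] [265. 246.]
glue_stick 0.61 [ 0.648 -0.176  0.052] [376. 249.]
highlighter_0 0.94 [ 0.639 -0.37   0.011] [378. 308.]
highlighter_0 0.45 [ 0.475 -0.097  0.078] [315. 224.]
```

Run:
```python
import cv2
a=cv2.imread("pics/top0.png")[130:270,180:480];b=cv2.imread("pics/side0.png")[170:340,220:420]
cv2.imwrite("pics/topc.png",cv2.resize(a,None,fx=2.66,fy=2.66,interpolation=2))
cv2.imwrite("pics/sidec.png",cv2.resize(b,None,fx=3.5,fy=3.5,interpolation=2))
```

```text
(no output)
```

View pics/topc.png

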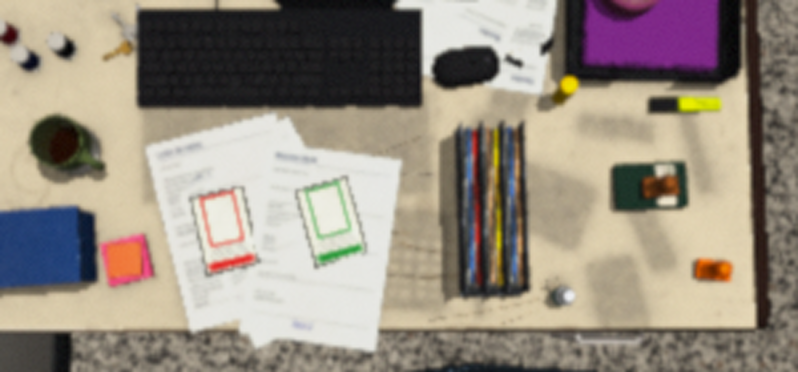

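View pics/sidec.png

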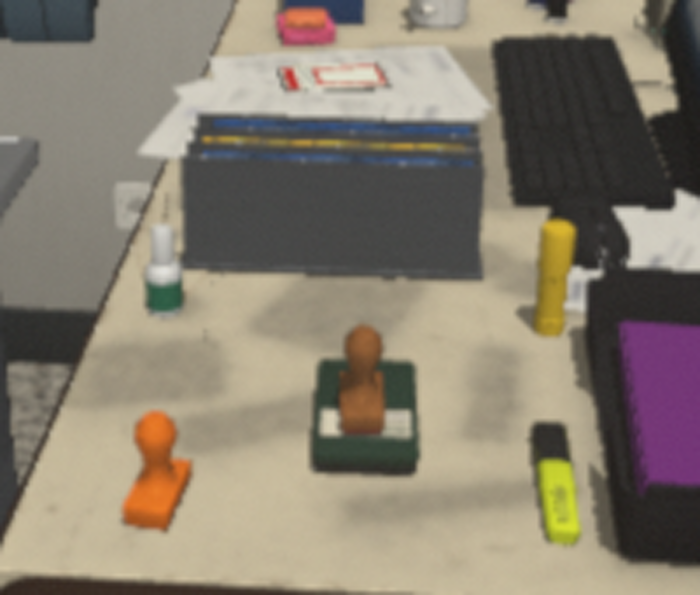

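The side view shows the brown stamp standing on the green pad at about (324,282). The orange decoy is at (265,311), and the sorter lies beyond the pad. The top view shows the brown stamp at about (428,200), its long side roughly along world y. The green card is at (304,213) with its bar toward −x. Next I'll fit the stamp and card print models to the pixels.

```bash
cat > fit.py <<'E'
from h import *
from scipy.optimize import minimize
from scipy.ndimage import gaussian_filter
S=8
def T(x,y,z,a,P):
    c,s=np.cos(a),np.sin(a);P=np.array(P,float)
    return np.c_[x+c*P[:,0]-s*P[:,1],y+s*P[:,0]+c*P[:,1],z+P[:,2]]
def render(p,polys,box,hull=True):
    u0,v0,u1,v1=box;im=np.zeros(((v1-v0)*S,(u1-u0)*S),np.float32)
    for P in polys:
        q=np.array([proj(p,X) for X in P])
        q=((q-[u0,v0]+.5)*S*16).astype(np.int32)
        cv2.fillConvexPoly(im,cv2.convexHull(q) if hull else q,1.0,cv2.LINE_8,4)
    return cv2.resize(im,(u1-u0,v1-v0),interpolation=cv2.INTER_AREA)
def stampP(x,y,z,a):
    b=[[sx*.015,sy*.026,h] for sx in(-1,1) for sy in(-1,1) for h in(0,.017)]
    t=np.linspace(0,2*np.pi,16,endpoint=False)
    ring=lambda r,h:[[r*np.cos(k),r*np.sin(k),h] for k in t]
    kn=sum([ring(.013*np.sqrt(max(0,1-((h-.0485)/.0195)**2)),h) for h in np.linspace(.029,.068,9)],[])
    return [T(x,y,z,a,q) for q in (b,ring(.008,.015)+ring(.008,.035),kn)]
def cardP(x,y,z,a):  # x,y = box centre
    r=lambda x0,x1,y0,y1:T(x,y,z,a,[[x0,y0,0],[x1,y0,0],[x1,y1,0],[x0,y1,0]])
    return [r(.035,.039,-.027,.027),r(-.039,-.035,-.027,.027),r(-.039,.039,.023,.027),r(-.039,.039,-.027,-.023)]
def fit(p,val,model,z,x0,box):
    u0,v0,u1,v1=box;I=val[v0:v1,u0:u1]
    def cost(q):
        M=gaussian_filter(render(p,model(q[0],q[1],z,q[2]),box),abs(q[3]))
        A=np.c_[M.ravel(),np.ones(M.size)];k,*_=np.linalg.lstsq(A,I.ravel(),rcond=None)
        return np.mean((A@k-I.ravel())**2)/I.var()
    best=None
    for a in x0[2]:
        s=np.array([[x0[0],x0[1],a,.6]]*5);s[1,0]+=.01;s[2,1]+=.01;s[3,2]+=.15;s[4,3]+=.3
        r=minimize(cost,s[0],method="Nelder-Mead",options=dict(initial_simplex=s,maxiter=300,xatol=1e-4,fatol=1e-6))
        if best is None or r.fun<best.fun: best=r
    return np.round(best.x,4),round(best.fun,3)
def val(p,k):
    b,g,r=[c.astype(float) for c in cv2.split(p["pixels"])]
    return (r-b)/(r+b+20) if k=="brown" else g-np.maximum(r,b)
E
python3 - <<'E'
from fit import *
t=read_camera("top");s=read_camera("side")
u,v=map(int,proj(t,[.51,-.31,.04]))
print("top",u,v,fit(t,val(t,"brown"),stampP,.018,[.51,-.31,(-.4,0,.4)],(415,192,437,209)))
print("side",fit(s,val(s,"brown"),stampP,.018,[.51,-.31,(-.4,0,.4)],(312,262,336,296)))
print("box",fit(t,np.clip(val(t,"green"),0,None),cardP,.005,[.478,.19,(-.2,.2)],(286,190,322,222)))
o=observe();print(o["ee_pos"],o["eef_rot"],o["width"],o["t"])
for x in ([.473,-.098,.11],):print(proj(t,x))
E
```

```text
top 428 199 (array([ 0.5102, -0.3123,  0.0996,  0.7474]), np.float64(0.11))
side (array([ 0.5095, -0.3105,  0.0545,  0.7931]), np.float64(0.093))
box (array([0.4763, 0.1945, 0.2686, 0.584 ]), np.float64(0.064))
[ 0.19726247 -0.51338826  0.19854066] [-2.61458349e-05  9.83231552e-01  1.82361494e-01  5.64920807e-06] 0.9963992150440348 1.1
(np.float64(377.75802883899496), np.float64(206.78205866464393))
```

Request:
send_rows(
  motion=[
    [0.093, 0.03, 0.02, 0, 0, 0, 0],
    [0.093, 0.03, 0.02, 0, 0, 0, 0],
    [0.093, 0.03, 0.02, 0, 0, 0, 0],
    [0.093, 0.03, 0.02, 0, 0, 0, 0],
    [0.093, 0.03, 0.02, 0, 0, 0, 0],
    [0.093, 0.03, 0.02, 0, 0, 0, 0],
    [0.093, 0.03, 0.02, 0, 0, 0, 0],
    [0.093, 0.03, 0.02, 0, 0, 0, 0],
  ],
)

```text
t: 1.77
ee_pos: [0.4386, -0.3522, 0.1987]
eef_rot: [0.0, 0.983, 0.182, 0.0]
ft_force: [0.4, -0.9, -0.8]
width: 1.002
grasp_force: 0.0
```

Request:
send_rows(
  motion=[
    [0.093, 0.0182, 0.0105, 0, 0, 0, 0],
    [0.093, 0.0182, 0.0105, 0, 0, 0, 0],
    [0.093, 0.0182, 0.0105, 0, 0, 0, 0],
    [0.093, 0.0182, 0.0105, 0, 0, 0, 0],
    [0.093, 0, 0, -0.02, 0, 0, 0],
    [0.093, 0, 0, -0.02, 0, 0, 0],
    [0.093, 0, 0, -0.02, 0, 0, 0],
    [0.093, 0, 0, -0.02, 0, 0, 0],
  ],
)

```text
t: 2.43
ee_pos: [0.5103, -0.3112, 0.1178]
eef_rot: [0.0, 0.983, 0.183, 0.0]
ft_force: [-0.2, 0.6, -0.4]
width: 0.997
grasp_force: 0.0
```

Descend to z≈0.066, then close.

Request:
send_rows(
  motion=[
    [0.093, 0, 0, -0.01, 0, 0, 0],
    [0.093, 0, 0, -0.01, 0, 0, 0],
    [0.093, 0, 0, -0.01, 0, 0, 0],
    [0.093, 0, 0, -0.01, 0, 0, 0],
    [0.093, 0, 0, -0.01, 0, 0, 0],
    [0.093, 0, 0, -0.003, 0, 0, 0],
    [0.093, 0, 0, 0, 0, 0, 0],
    [0.04, 0, 0, 0, 0, 0, 0],
  ],
)

```text
t: 3.1
ee_pos: [0.5102, -0.3116, 0.0657]
eef_rot: [0.0, 0.983, 0.182, 0.0]
ft_force: [-1.3, 0.1, -1.3]
width: 0.968
grasp_force: 0.0
```

Request:
send_rows(
  motion=[
    [0.03, 0, 0, 0, 0, 0, 0],
    [0.025, 0, 0, 0, 0, 0, 0],
    [0.02, 0, 0, 0, 0, 0, 0],
    [0.01, 0, 0, 0, 0, 0, 0],
    [0, 0, 0, 0, 0, 0, 0],
    [0, 0, 0, 0, 0, 0, 0],
    [0, 0, 0, 0, 0, 0, 0],
    [0, 0, 0, 0, 0, 0, 0],
  ],
)

```text
t: 3.77
ee_pos: [0.5101, -0.3114, 0.0656]
eef_rot: [0.0, 0.983, 0.182, 0.0]
ft_force: [-0.3, -0.3, -0.5]
width: 0.4
grasp_force: 0.0
```

Request:
send_rows(
  motion=[
    [0, 0, 0, 0, 0, 0, 0],
    [0, 0, 0, 0, 0, 0, 0],
    [0, 0, 0, 0, 0, 0, 0],
    [0, 0, 0, 0, 0, 0, 0],
    [0, 0, 0, 0, 0, 0, 0],
    [0, 0, 0, 0, 0, 0, 0],
    [0, 0, 0, 0, 0, 0, 0],
    [0, 0, 0, 0, 0, 0, 0],
  ],
)

```text
t: 4.43
ee_pos: [0.5102, -0.3116, 0.0659]
eef_rot: [0.0, 0.983, 0.182, 0.0]
ft_force: [-0.5, 0.2, 1.4]
width: 0.004
grasp_force: 1.3
```

Run:
```python
from h import *
s=read_camera("side");t=read_camera("top")
a=cv2.resize(s["pixels"][230:330,250:400],(600,400),interpolation=2)
b=cv2.resize(t["pixels"][175:235,380:470],(600,400),interpolation=2)
cv2.imwrite("pics/m1.png",cv2.resize(np.hstack([a,b]),(800,267)))
o=observe();print(o["width"],o["grasp_force"],o["qpos"])
```

```text
0.009120305532012929 1.5074458057915763 [-7.34562842e-01  4.57537001e-01  1.58830159e+00  4.98361068e-05
  1.09511735e+00  4.69403735e-01]
```

View pics/m1.png

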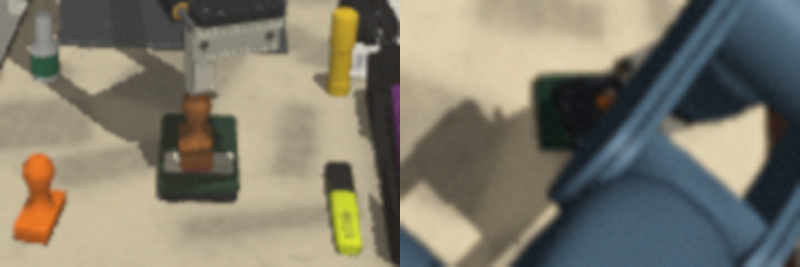

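The side picture shows the shut fingers ending at about (325,266), right at the top of the knob. The stamp is still standing. I'll compare expected and observed pixels, and refit the stamp.

Run:
```python
from fit import *
s=read_camera("side")
for h in (.047,.066,.086): print(h,proj(s,[.5102,-.3116,h]))
print("side",fit(s,val(s,"brown"),stampP,.018,[.51,-.31,(-.4,0,.4)],(312,268,336,296)))
for y in (-.36,-.34,-.32,-.3): print(y,proj(s,[.51,y,.018]),proj(s,[.51,y,.086]))
cv2.imwrite("pics/m2.png",cv2.resize(s["pixels"][235:305,285:365],(800,700),interpolation=2)[:600])
```

```text
0.047 (np.float64(323.38507501229554), np.float64(276.72773681473905))
0.066 (np.float64(323.5987444165322), np.float64(270.01849416702237))
0.086 (np.float64(323.82766372108244), np.float64(262.83040298260215))
side (array([ 0.5094, -0.3119,  0.0811,  0.8778]), np.float64(0.072))
-0.36 (np.float64(322.03241753642993), np.float64(299.4584228530796)) (np.float64(322.8017153046812), np.float64(274.6562987335325))
-0.34 (np.float64(322.4373000533566), np.float64(294.04702859274164)) (np.float64(323.20268475725624), np.float64(269.6156623528302))
-0.32 (np.float64(322.82533164982624), np.float64(288.8608526869398)) (np.float64(323.5864434695463), np.float64(264.79138430831125))
-0.3 (np.float64(323.19754286554274), np.float64(283.886121617665)) (np.float64(323.95407626011706), np.float64(260.1698272121553))
```

View pics/m2.png

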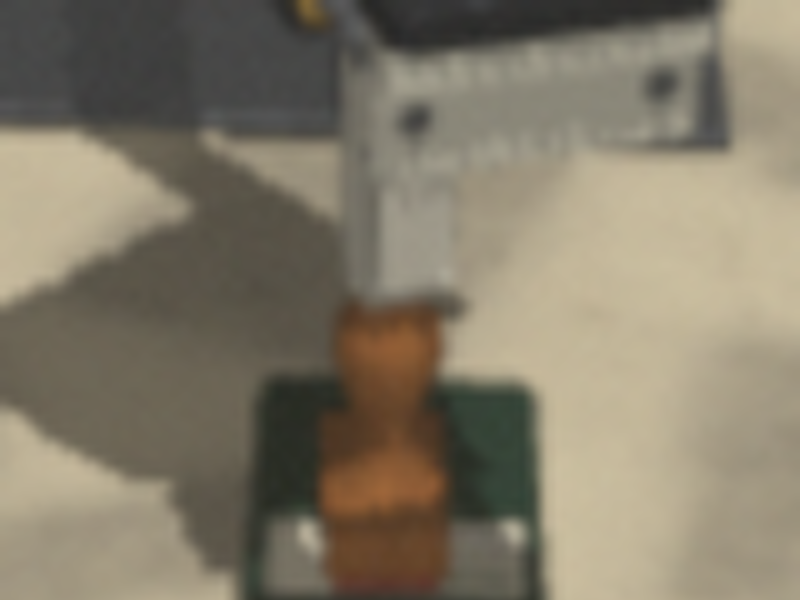

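The fingers shut at the top of the knob, although the reported TCP should put the tips about 40 mm lower. I'll check the reported pose against the saved start pictures.

Run:
```python
from h import *
out=[]
for n in("top","side"):
    p=read_camera(n);im=cv2.imread(f"pics/{n}0.png")
    for X,I in (([.1973,-.5134,.1985],im),([.5102,-.3116,.066],p["pixels"].copy())):
        u,v=proj(p,X);ut,vt=proj(p,np.array(X)-[0,0,.019]);print(n,u,v,ut,vt)
        x0=int(min(max(u-50,0),540));y0=int(min(max(v-37,0),325));c=cv2.resize(I[y0:y0+75,x0:x0+100],(400,300),interpolation=2)
        for a,b,col in((u,v,(255,0,255)),(ut,vt,(255,255,0))):cv2.circle(c,(int((a-x0+.5)*4),int((b-y0+.5)*4)),3,col,-1)
        out.append(c)
cv2.imwrite("pics/m3.png",np.vstack([np.hstack(out[:2]),np.hstack(out[2:])]))
```

```text
top 501.0434320536066 282.68384200180856 498.53064878061633 282.1010219837932
top 430.28795955691066 198.4264452800225 428.964605843266 198.99273371661883
side 142.4280538678721 262.4245706036635 144.22304146786888 271.56558463162287
side 323.5987444165322 270.01849416702237 323.38507501229554 276.72773681473905
```

View pics/m3.png

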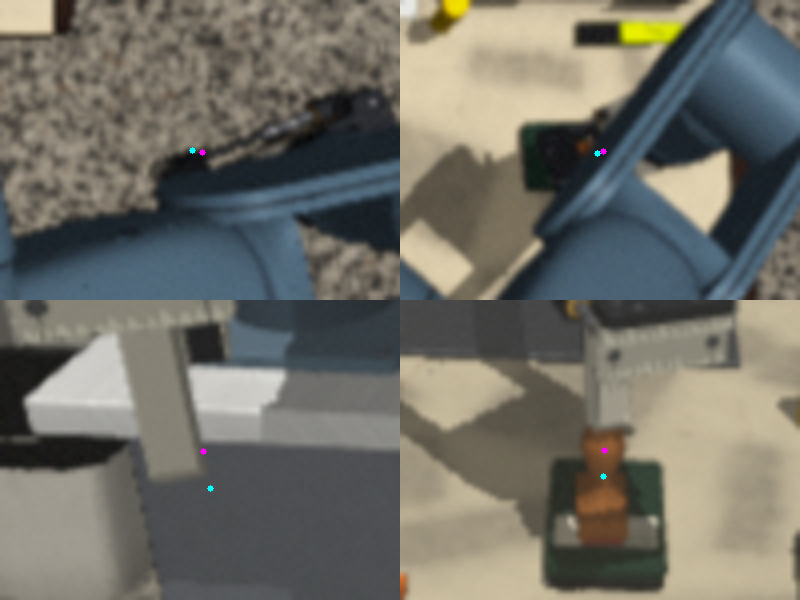

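Run:
```python
from h import *
s=read_camera("side")
d=np.array([.358,-.934,0])
for dz in (0,.02,.04):
  for dy in (0,.02,.04):
    A=np.array([.1973,-.5134,.1795+dz])+[0,dy,0];B=np.array([.5102,-.3116,.047+dz])+[0,dy,0]
    print(dz,dy,"start near back",np.round(proj(s,A+.064*d),1),"inner",np.round(proj(s,A+.0465*d),1),"now near back",np.round(proj(s,B+.0175*d),1))
```

```text
0 0 start near back [140.  293.1] inner [141.2 286.8] now near back [325.7 280.9]
0 0.02 start near back [146.  285.7] inner [147.  279.8] now near back [326.1 276. ]
0 0.04 start near back [151.6 278.7] inner [152.5 273.1] now near back [326.4 271.3]
0.02 0 start near back [137.8 282.9] inner [139.1 276.8] now near back [326.  273.7]
0.02 0.02 start near back [144.  275.7] inner [145.1 269.9] now near back [326.3 268.9]
0.02 0.04 start near back [149.8 268.9] inner [150.7 263.5] now near back [326.6 264.3]
0.04 0 start near back [135.7 272.4] inner [137.  266.4] now near back [326.2 266.4]
0.04 0.02 start near back [142.  265.4] inner [143.1 259.8] now near back [326.6 261.7]
0.04 0.04 start near back [147.9 258.8] inner [148.9 253.6] now near back [326.9 257.2]
```

Both the start picture and the current one fit if the real gripper sits about 40 mm above the reported z, with x and y correct. So the reported z reads low. I'll open, go 41 mm lower and watch the force.

Request:
send_rows(
  motion=[
    [0.093, 0, 0, 0, 0, 0, 0],
    [0.093, 0, 0, 0, 0, 0, 0],
    [0.093, 0, 0, 0, 0, 0, 0],
    [0.093, 0, 0, 0, 0, 0, 0],
    [0.093, 0, 0, 0, 0, 0, 0],
    [0.093, 0, 0, 0, 0, 0, 0],
    [0.093, 0, 0, 0, 0, 0, 0],
    [0.093, 0, 0, 0, 0, 0, 0],
  ],
)

```text
t: 5.4
ee_pos: [0.51, -0.3114, 0.0654]
eef_rot: [-0.0, 0.983, 0.182, -0.0]
ft_force: [-0.1, -0.3, -0.1]
width: 0.526
grasp_force: 0.0
```

Request:
send_rows(
  motion=[
    [0.093, 0, 0, 0, 0, 0, 0],
    [0.093, 0, 0, 0, 0, 0, 0],
    [0.093, 0, 0, 0, 0, 0, 0],
    [0.093, 0, 0, 0, 0, 0, 0],
    [0.093, 0, 0, -0.006, 0, 0, 0],
    [0.093, 0, 0, -0.006, 0, 0, 0],
    [0.093, 0, 0, -0.006, 0, 0, 0],
    [0.093, 0, 0, 0, 0, 0, 0],
  ],
)

```text
t: 6.07
ee_pos: [0.509, -0.3106, 0.0456]
eef_rot: [-0.001, 0.983, 0.182, -0.001]
ft_force: [-1.0, 0.1, -0.4]
width: 0.997
grasp_force: 0.0
```

Request:
send_rows(
  motion=[
    [0.093, 0, 0, -0.004, 0, 0, 0],
    [0.093, 0, 0, -0.004, 0, 0, 0],
    [0.093, 0, 0, -0.004, 0, 0, 0],
    [0.093, 0, 0, -0.004, 0, 0, 0],
    [0.093, 0, 0, -0.004, 0, 0, 0],
    [0.093, 0, 0, -0.003, 0, 0, 0],
    [0.093, 0, 0, 0, 0, 0, 0],
    [0.093, 0, 0, 0, 0, 0, 0],
  ],
)

```text
t: 6.73
ee_pos: [0.51, -0.3113, 0.0243]
eef_rot: [-0.0, 0.983, 0.182, -0.0]
ft_force: [-0.3, -1.3, 0.3]
width: 1.002
grasp_force: 0.0
```

No contact, and the real TCP should now be about 0.066. Close.

Request:
send_rows(
  motion=[
    [0.0, 0, 0, 0, 0, 0, 0],
    [0, 0, 0, 0, 0, 0, 0],
    [0, 0, 0, 0, 0, 0, 0],
    [0, 0, 0, 0, 0, 0, 0],
    [0, 0, 0, 0, 0, 0, 0],
    [0, 0, 0, 0, 0, 0, 0],
    [0, 0, 0, 0, 0, 0, 0],
    [0, 0, 0, 0, 0, 0, 0],
  ],
)

```text
t: 7.4
ee_pos: [0.5101, -0.3114, 0.0246]
eef_rot: [0.0, 0.983, 0.182, 0.0]
ft_force: [-0.7, 0.1, 0.0]
width: 0.475
grasp_force: 0.0
```

Request:
send_rows(
  motion=[
    [0.0, 0, 0, 0, 0, 0, 0],
    [0, 0, 0, 0, 0, 0, 0],
    [0, 0, 0, 0, 0, 0, 0],
    [0, 0, 0, 0, 0, 0, 0],
    [0, 0, 0, 0, 0, 0, 0],
    [0, 0, 0, 0, 0, 0, 0],
    [0, 0, 0, 0, 0, 0, 0],
    [0, 0, 0, 0, 0, 0, 0],
  ],
)

```text
t: 8.07
ee_pos: [0.5101, -0.3114, 0.0246]
eef_rot: [-0.0, 0.983, 0.182, -0.0]
ft_force: [-1.1, 0.5, -0.4]
width: 0.248
grasp_force: 30.0
```

Request:
send_rows(
  motion=[
    [0, 0, 0, 0.005, 0, 0, 0],
    [0, 0, 0, 0.015, 0, 0, 0],
    [0, 0, 0, 0.02, 0, 0, 0],
    [0, 0, 0, 0.02, 0, 0, 0],
    [0, 0, 0, 0.025, 0, 0, 0],
    [0, 0, 0, 0.025, 0, 0, 0],
    [0, 0, 0, 0.02, 0, 0, 0],
    [0, 0, 0, 0.015, 0, 0, 0],
  ],
)

```text
t: 8.73
ee_pos: [0.5106, -0.3119, 0.1722]
eef_rot: [0.001, 0.983, 0.182, 0.001]
ft_force: [0.2, 0.5, -0.8]
width: 0.25
grasp_force: 30.0
```

Run:
```python
from fit import *
s=read_camera("side");o=observe();print(o["t"],o["ee_pos"],o["grasp_force"])
x,y=o["ee_pos"][:2]
u,v=map(int,proj(s,[x,y,.18]))
for z in (.155,.163,.171): print(z,fit(s,val(s,"brown"),lambda *a:stampP(*a)[:1],z,[x,y,(-.3,0.07,.4)],(u-14,v-2,u+16,v+22)),(u,v))
t=read_camera("top")
cv2.imwrite("pics/m4.png",np.hstack([cv2.resize(s["pixels"][v-40:v+60,u-50:u+50],(400,400),interpolation=2),cv2.resize(t["pixels"][160:240,390:470],(400,400),interpolation=2)]))
```

```text
8.7833 [ 0.51177429 -0.31285167  0.17494778] 29.999975287355483
0.155 (array([ 0.5093, -0.2926,  0.0767,  0.6498]), np.float64(0.096)) (325, 227)
0.163 (array([ 0.5098, -0.3071,  0.071 ,  0.7068]), np.float64(0.101)) (325, 227)
0.171 (array([ 0.5102, -0.3213,  0.0537,  0.6854]), np.float64(0.105)) (325, 227)
```

View pics/m4.png

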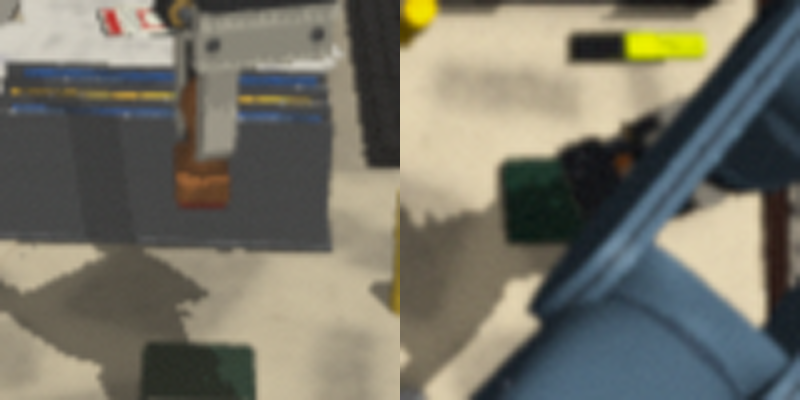

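The stamp is lifted and upright with yaw ≈ 0.07, and the pad stayed put. Now I'll go over the sorter, turning +1.77 rad on the way.

Request:
send_rows(
  motion=[
    [0, -0.001, 0.015, 0, 0, 0, 0.05],
    [0, -0.002, 0.025, 0, 0, 0, 0.1],
    [0, -0.002, 0.033, 0, 0, 0, 0.11],
    [0, -0.002, 0.033, 0, 0, 0, 0.11],
    [0, -0.002, 0.033, 0, 0, 0, 0.11],
    [0, -0.002, 0.033, 0, 0, 0, 0.11],
    [0, -0.002, 0.033, 0, 0, 0, 0.11],
    [0, -0.002, 0.033, 0, 0, 0, 0.11],
  ],
)

```text
t: 9.5
ee_pos: [0.4939, -0.0716, 0.1683]
eef_rot: [-0.001, 0.83, 0.557, -0.001]
ft_force: [0.7, 0.5, -0.4]
width: 0.252
grasp_force: 30.0
```

Request:
send_rows(
  motion=[
    [0, -0.002, 0.033, 0, 0, 0, 0.11],
    [0, -0.002, 0.033, 0, 0, 0, 0.11],
    [0, -0.002, 0.033, 0, 0, 0, 0.11],
    [0, -0.002, 0.033, 0, 0, 0, 0.11],
    [0, -0.002, 0.033, 0, 0, 0, 0.11],
    [0, -0.002, 0.033, 0, 0, 0, 0.11],
    [0, -0.002, 0.033, 0, 0, 0, 0.11],
    [0, -0.002, 0.025, 0, 0, 0, 0.1],
  ],
)

```text
t: 10.17
ee_pos: [0.4778, 0.1849, 0.1683]
eef_rot: [-0.001, 0.518, 0.856, -0.0]
ft_force: [0.2, 0.8, -0.2]
width: 0.249
grasp_force: 30.0
```

Request:
send_rows(
  motion=[
    [0, -0.001, 0.007, 0, 0, 0, 0.05],
    [0, 0, 0, -0.01, 0, 0, 0.033],
    [0, 0, 0, -0.02, 0, 0, 0],
    [0, 0, 0, -0.025, 0, 0, 0],
    [0, 0, 0, -0.025, 0, 0, 0],
    [0, 0, 0, -0.02, 0, 0, 0],
    [0, 0, 0, -0.01, 0, 0, 0],
    [0, 0, 0, 0, 0, 0, 0],
  ],
)

```text
t: 10.83
ee_pos: [0.4754, 0.1891, 0.0565]
eef_rot: [-0.003, 0.485, 0.875, -0.002]
ft_force: [0.3, -0.4, -0.2]
width: 0.248
grasp_force: 30.0
```

Run:
```python
from fit import *
s=read_camera("side");t=read_camera("top");o=observe();print(o["t"],o["ee_pos"],o["eef_rot"],o["grasp_force"])
x,y,z=o["ee_pos"];z-=.0066
out=[]
for p in(s,t):
    u,v=map(int,proj(p,[x,y,z]));print(u,v)
    im=p["pixels"][v-25:v+25,u-33:u+33].copy()
    im=cv2.resize(im,(396,300),interpolation=2)
    for P in stampP(x,y,z,.269+np.pi/2)[:1]:
        for X in P:
            a,b=proj(p,X);cv2.circle(im,(int((a-u+33.5)*6),int((b-v+25.5)*6)),2,(255,0,255),-1)
    out.append(im)
cv2.imwrite("pics/m5.png",np.hstack(out))
```

```text
10.9333 [0.47798343 0.18956904 0.05945824] [-3.00240556e-04  4.84617880e-01  8.74725884e-01 -2.21926352e-04] 29.999937036191113
320 195
303 206
```

View pics/m5.png

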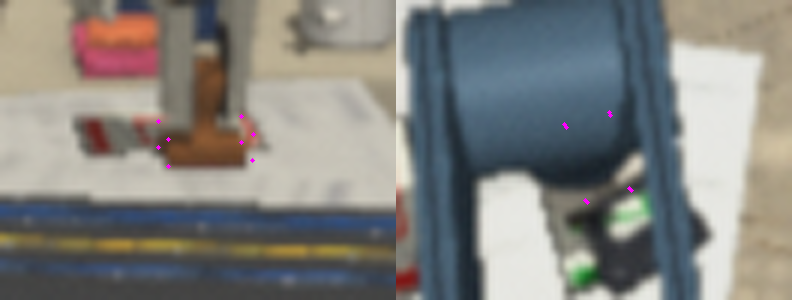

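The side view shows the stamp upright over the card, its base bottom at about (320,198) and close to the prediction. In the top view the arm hides the stamp. I'll fit the base in the side view as a check.

Run:
```python
from fit import *
s=read_camera("side");o=observe();x,y,z=o["ee_pos"];print(x,y,z)
u,v=map(int,proj(s,[x,y,z-.0066]))
def F(q):
    box=(u-9,v-6,u+11,v+5);I=val(s,"brown")[box[1]:box[3],box[0]:box[2]]
    M=gaussian_filter(render(s,stampP(q[0],y,q[1],q[2])[:2],box),.7)
    A=np.c_[M.ravel(),np.ones(M.size)];k,*_=np.linalg.lstsq(A,I.ravel(),rcond=None);return np.mean((A@k-I.ravel())**2)/I.var()
for a in (1.6,1.84,2.0):
    s0=np.array([[x,z-.0066,a]]*4);s0[1,0]+=.006;s0[2,1]+=.006;s0[3,2]+=.15
    r=minimize(F,s0[0],method="Nelder-Mead",options=dict(initial_simplex=s0));print(r.x,r.fun)
```

```text
0.47877312697455565 0.1896461833746382 0.06025056168230371
[0.48060035 0.05367203 1.72758547] 0.22722038392643432
[0.48047044 0.05399877 1.75068199] 0.22948045370988215
[0.480161   0.05377126 1.6852441 ] 0.22944380225090036
```

Request:
send_rows(
  motion=[
    [0, -0.0015, 0.003, -0.004, 0, 0, 0],
    [0, -0.001, 0.002, -0.008, 0, 0, 0],
    [0, 0, 0, -0.008, 0, 0, 0],
    [0, 0, 0, -0.008, 0, 0, 0],
    [0, 0, 0, -0.005, 0, 0, 0],
    [0, 0, 0, -0.004, 0, 0, 0],
    [0, 0, 0, 0, 0, 0, 0],
    [0, 0, 0, 0, 0, 0, 0],
  ],
)

```text
t: 11.65
ee_pos: [0.4754, 0.1945, 0.0222]
eef_rot: [-0.0, 0.485, 0.875, -0.0]
ft_force: [-0.6, -0.5, -0.3]
width: 0.251
grasp_force: 30.0
```

Request:
send_rows(
  motion=[
    [0, 0, 0, 0, 0, 0, 0],
    [0, 0, 0, 0, 0, 0, 0],
    [0, 0, 0, 0, 0, 0, 0],
    [0, 0, 0, 0, 0, 0, 0],
    [0, 0, 0, 0, 0, 0, 0],
    [0, 0, 0, 0, 0, 0, 0],
    [0, 0, 0, 0, 0, 0, 0],
    [0, 0, 0, 0, 0, 0, 0],
  ],
)

```text
t: 12.32
ee_pos: [0.4756, 0.1946, 0.0226]
eef_rot: [0.0, 0.485, 0.875, 0.0]
ft_force: [0.1, 0.1, -0.9]
width: 0.252
grasp_force: 30.0
```

Run:
```python
from fit import *
s=read_camera("side");o=observe();x,y,z=o["ee_pos"];print(x,y,z,o["eef_rot"],o["grasp_force"],o["joint_vel"])
u,v=map(int,proj(s,[x,y,z-.0066]))
im=cv2.resize(s["pixels"][v-30:v+20,u-33:u+33],(792,600),interpolation=2)
for X in list(stampP(x,y,z-.0066,.269+np.pi/2)[0])+list(T(.4763,.1945,.005,.269,[[a*.035,b*.023,0] for a in(-1,1) for b in(-1,1)])):
    a,b=proj(s,X);cv2.circle(im,(int((a-u+33.5)*12),int((b-v+30.5)*12)),3,(255,0,255),-1)
cv2.imwrite("pics/m6.png",im)
```

```text
0.47555889382151667 0.19460790867071415 0.02256782498677353 [8.34372634e-06 4.84577976e-01 8.74748070e-01 9.94814899e-06] 29.99990864074789 [-0.00095425  0.0013244   0.00148274 -0.00048581 -0.00101694 -0.00115187]
```

View pics/m6.png

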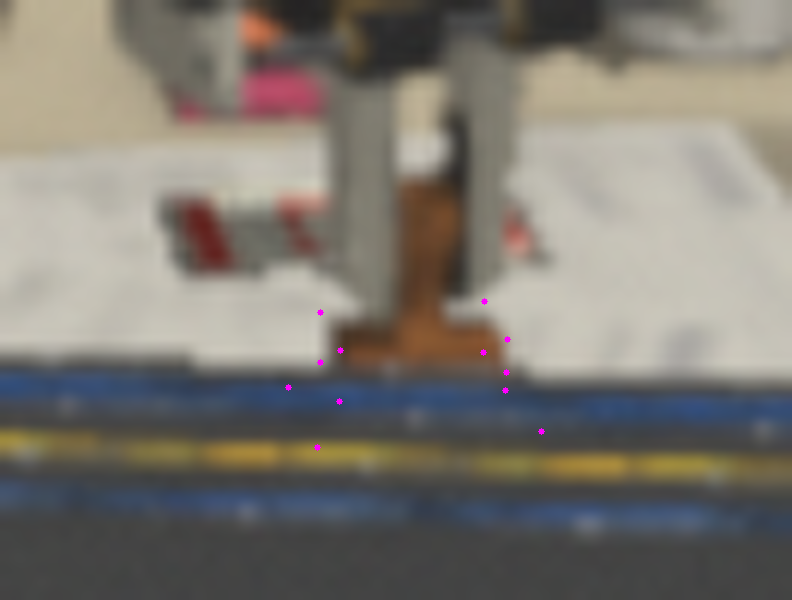

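Height and position agree with the prediction. The base looks slightly narrower than predicted, so I'll check yaw from its sub-pixel width against the white paper.

Run:
```python
from fit import *
s=read_camera("side");o=observe();x,y,z=o["ee_pos"]
u,v=map(int,proj(s,[x,y,z-.0066]));print(u,v)
I=s["pixels"].astype(float)[:,:,0]
box=(u-16,v-10,u+18,v+8)
def edges(r):
    lo=r[10:22].min() if 0 else np.median(r[12:20]);L=np.median(r[2:7]);Rr=np.median(r[-7:-2])
    h1=(L+lo)/2;h2=(Rr+lo)/2
    i=next(i for i in range(15,0,-1) if r[i]>h1);a=i+(r[i]-h1)/(r[i]-r[i+1])
    j=next(j for j in range(16,34) if r[j]>h2);b=j-(r[j]-h2)/(r[j]-r[j-1])
    return a+box[0],b+box[0],b-a
for row in range(box[1],box[3]):
    r=I[row,box[0]:box[2]]
    try:e=np.round(edges(r),2)
    except Exception:e=None
    print(row,r.astype(int)[4:-4],e)
for a in (1.64,1.74,1.84,1.94):
    M=gaussian_filter(render(s,stampP(x,y,z-.0066,a)[:1],box),.7)
    print(a,[(box[1]+k,*np.round(edges(1-M[k]),2)) for k in range(M.shape[0]) if M[k].max()>.8])
```

```text
319 203
193 [100  96  92  76  67  80  94  99 111 113 111  95  65  45  40  41  41  53
  97 111 118 121 126 120 157 177] [318.23 330.23  12.  ]
194 [100 107 105 102  99  97 110 105 115 114 109  95  63  42  41  38  40  53
  96 113 118 135 131 119 133 166] [318.17 327.26   9.09]
195 [103 141 158 159 156 124 108 102 113 113 111  96  63  40  39  38  37  54
  96 110 118 154 162 159 160 175] [318.14 327.26   9.11]
196 [151 169 179 182 180 165 153 126 112 111 111  90  57  43  40  39  39  57
 100 121 149 175 181 181 181 183] [314.91 326.22  11.31]
197 [174 176 177 178 177 176 179 163 130 114 108  85  54  42  43  49  62  77
 119 154 175 184 185 186 187 185] [315.45 325.24   9.78]
198 [175 177 174 173 174 175 177 173 154 119 105  84  54  43  43  60 115 137
 152 172 181 184 185 185 185 186] [315.87 323.61   7.74]
199 [178 179 180 179 179 177 145 125 116  90  82  69  50  47  47  54  96 112
 116 129 163 181 182 179 181 185] [314.53 325.56  11.03]
200 [180 184 184 185 186 178 118  66  53  47  51  48  48  49  49  48  53  56
  59  69 120 167 177 176 180 184] [313.04 326.93  13.88]
201 [182 184 185 186
[... 2537 characters left out ...]
2(327.69), np.float32(14.98)), (205, np.float32(313.14), np.float32(327.34), np.float32(14.2))]
1.94 [(199, np.float32(312.4), np.float32(327.0), np.float32(14.59)), (200, np.float32(312.08), np.float32(327.6), np.float32(15.53)), (201, np.float32(312.0), np.float32(328.03), np.float32(16.03)), (202, np.float32(312.02), np.float32(328.08), np.float32(16.06)), (203, np.float32(312.2), np.float32(328.01), np.float32(15.82)), (204, np.float32(312.66), np.float32(327.82), np.float32(15.16)), (205, np.float32(313.24), np.float32(326.91), np.float32(13.67))]<stdin>:9: RuntimeWarning: divide by zero encountered in scalar divide
<stdin>:10: RuntimeWarning: divide by zero encountered in scalar divide
```

Run:
```python
from fit import *
s=read_camera("side");o=observe();x,y,z=o["ee_pos"];z-=.0066
u,v=map(int,proj(s,[x,y,z]))
I=s["pixels"].astype(float)[:,:,0]
box=(u-12,v-6,u+15,v+3);J=I[199:203,box[0]:box[2]]
W=np.ones_like(J);W[0,7:21]=0
def base(x,y,z,a,r):
    t=np.linspace(0,np.pi/2,5);P=[]
    for sx,sy,o in((1,1,0),(-1,1,1),(-1,-1,2),(1,-1,3)):
        for k in t: P+=[[sx*(.015-r)+r*np.cos(k+o*np.pi/2),sy*(.026-r)+r*np.sin(k+o*np.pi/2),h] for h in(0,.017)]
    return [T(x,y,z,a,P)]
for r in (0,.003):
  for a in np.arange(1.6,2.1,.06):
    def F(q):
        M=gaussian_filter(render(s,base(q[0],y,q[1],a,r),box),abs(q[2]))[199-box[1]:203-box[1]]
        w=W.ravel()>0;A=np.c_[M.ravel(),np.ones(M.size)][w];k,*_=np.linalg.lstsq(A,J.ravel()[w],rcond=None);return np.mean((A@k-J.ravel()[w])**2)
    s0=np.array([[x,z,.6]]*4);s0[1,0]+=.004;s0[2,1]+=.004;s0[3,2]+=.2
    q=minimize(F,s0[0],method="Nelder-Mead",options=dict(initial_simplex=s0));print(r,round(a,2),np.round(q.x,4),round(q.fun,1))
```

```text
0 1.6 [0.4764 0.0132 0.6522] 30.0
0 1.66 [0.4762 0.0131 0.6181] 23.7
0 1.72 [0.4766 0.012  0.5384] 30.2
0 1.78 [0.4768 0.0129 0.727 ] 63.9
0 1.84 [0.4766 0.0138 0.7874] 98.4
0 1.9 [0.4766 0.0136 0.787 ] 137.8
0 1.96 [0.4766 0.0132 0.7998] 182.1
0 2.02 [0.4769 0.0126 0.7354] 219.9
0 2.08 [0.4765 0.0137 0.9244] 248.4
0.003 1.6 [0.4764 0.013  0.6441] 29.4
0.003 1.66 [0.4762 0.013  0.6107] 22.5
0.003 1.72 [0.4764 0.0128 0.5858] 27.1
0.003 1.78 [0.4765 0.0127 0.5891] 41.6
0.003 1.84 [0.4764 0.0135 0.6735] 62.2
0.003 1.9 [0.4764 0.0138 0.7505] 91.1
0.003 1.96 [0.4762 0.0134 0.7624] 114.9
0.003 2.02 [0.476  0.0133 0.7647] 140.8
0.003 2.08 [0.4761 0.0134 0.6615] 146.4
```

```bash
cat > yawfit.py <<'E'
from fit import *
s=read_camera("side");o=observe();x,y,z=o["ee_pos"];z-=.0066
q=o["eef_rot"];print("toolyaw",2*np.arctan2(q[2],q[1]),x,y,z)
u,v=map(int,proj(s,[x,y,z]))
for lin in (0,1):
    I=s["pixels"].astype(float)[:,:,0]
    if lin: I=255*(I/255)**2.2
    box=(u-12,v-6,u+15,v+3);J=I[199:203,box[0]:box[2]]
    W=np.ones_like(J);W[0,7:21]=0;w=W.ravel()>0
    for a in np.arange(-.5,.56,.1):
        def F(q):
            M=gaussian_filter(render(s,stampP(q[0],y,q[1],np.pi/2+a)[:1],box),abs(q[2]))[199-box[1]:203-box[1]]
            A=np.c_[M.ravel(),np.ones(M.size)][w];k,*_=np.linalg.lstsq(A,J.ravel()[w],rcond=None);return np.mean((A@k-J.ravel()[w])**2)/J.var()
        s0=np.array([[x,z,.6]]*4);s0[1,0]+=.004;s0[2,1]+=.004;s0[3,2]+=.2
        r=minimize(F,s0[0],method="Nelder-Mead",options=dict(initial_simplex=s0));print(lin,round(a,2),np.round(r.x,4),round(r.fun*1e4))
E
python3 yawfit.py
```

```text
toolyaw 2.1298065638330455 0.47553380553214586 0.19460374573181452 0.015939207899268032
0 -0.5 [0.4777 0.0142 0.9315] 600
0 -0.4 [0.4775 0.0138 0.9366] 608
0 -0.3 [0.4764 0.0132 0.8018] 508
0 -0.2 [0.4759 0.0129 0.6767] 354
0 -0.1 [0.4762 0.0132 0.7161] 184
0 -0.0 [0.4762 0.0134 0.651 ] 90
0 0.1 [0.4764 0.013  0.6168] 68
0 0.2 [0.4768 0.0125 0.5813] 143
0 0.3 [0.4764 0.0139 0.7927] 333
0 0.4 [0.4767 0.0132 0.7777] 507
0 0.5 [0.4762 0.0134 0.8753] 671
1 -0.5 [0.4776 0.0147 0.7715] 418
1 -0.4 [0.4771 0.0143 0.7902] 433
1 -0.3 [0.4763 0.0142 0.7626] 360
1 -0.2 [0.4762 0.0149 0.6956] 228
1 -0.1 [0.4762 0.0144 0.6386] 114
1 -0.0 [0.4761 0.0169 0.5759] 138
1 0.1 [0.4762 0.0152 0.5862] 98
1 0.2 [0.4767 0.0139 0.5611] 59
1 0.3 [0.4768 0.0145 0.7092] 149
1 0.4 [0.4771 0.0147 0.7681] 318
1 0.5 [0.4771 0.0145 0.8004] 466
```

Correcting for gamma gives yaw ≈ 0.19 against the target 0.269. To remove the method's bias, I'll turn −0.54 and see whether the fit comes out symmetric.

Request:
send_rows(
  motion=[
    [0, 0, 0, 0, 0, 0, -0.06],
    [0, 0, 0, 0, 0, 0, -0.12],
    [0, 0, 0, 0, 0, 0, -0.12],
    [0, 0, 0, 0, 0, 0, -0.12],
    [0, 0, 0, 0, 0, 0, -0.12],
    [0, 0, 0, 0, 0, 0, 0],
    [0, 0, 0, 0, 0, 0, 0],
    [0, 0, 0, 0, 0, 0, 0],
  ],
)

```text
t: 13.18
ee_pos: [0.4755, 0.1946, 0.0225]
eef_rot: [-0.0, 0.699, 0.715, -0.0]
ft_force: [0.4, -0.7, 0.1]
width: 0.249
grasp_force: 30.0
```

```bash
python3 yawfit.py
```

```text
toolyaw 1.5926449614088243 0.4755318550349444 0.194602118230658 0.015918461716015964
0 -0.5 [0.4782 0.0118 0.8157] 510
0 -0.4 [0.4776 0.0118 0.8121] 518
0 -0.3 [0.4768 0.0117 0.7427] 442
0 -0.2 [0.4763 0.0109 0.521 ] 281
0 -0.1 [0.4765 0.0103 0.4784] 179
0 -0.0 [0.4769 0.01   0.509 ] 215
0 0.1 [0.4768 0.0125 0.7336] 327
0 0.2 [0.4772 0.0108 0.5393] 384
0 0.3 [0.4769 0.0119 0.7487] 604
0 0.4 [0.4771 0.0127 0.8266] 767
0 0.5 [0.4762 0.0124 0.8785] 881
1 -0.5 [0.4781 0.0133 0.8408] 364
1 -0.4 [0.4775 0.0132 0.7584] 339
1 -0.3 [0.4768 0.0123 0.6637] 276
1 -0.2 [0.4762 0.0115 0.4991] 147
1 -0.1 [0.4762 0.0109 0.4913] 101
1 -0.0 [0.4766 0.0124 0.6805] 213
1 0.1 [0.4768 0.012  0.6205] 210
1 0.2 [0.4772 0.0111 0.5102] 191
1 0.3 [0.4768 0.0116 0.5629] 297
1 0.4 [0.4771 0.0132 0.7049] 421
1 0.5 [0.4771 0.0133 0.6985] 527
```

The two fits are nearly symmetric (+0.07/−0.08 raw, +0.19/−0.12 linear), so the yaw before the test turn was right to within about 0.04 rad. I'll turn back and settle.

Request:
send_rows(
  motion=[
    [0, 0, 0, 0, 0, 0, 0.06],
    [0, 0, 0, 0, 0, 0, 0.12],
    [0, 0, 0, 0, 0, 0, 0.12],
    [0, 0, 0, 0, 0, 0, 0.12],
    [0, 0, 0, 0, 0, 0, 0.11],
    [0, 0, 0, 0, 0, 0, 0],
    [0, 0, 0, 0, 0, 0, 0],
    [0, 0, 0, 0, 0, 0, 0],
  ],
)

```text
t: 13.9
ee_pos: [0.4756, 0.1946, 0.0226]
eef_rot: [0.0, 0.49, 0.872, 0.0]
ft_force: [-0.4, 0.0, -0.3]
width: 0.249
grasp_force: 30.0
```

Request:
send_rows(
  motion=[
    [0, 0, 0, 0, 0, 0, 0],
    [0, 0, 0, 0, 0, 0, 0],
    [0, 0, 0, 0, 0, 0, 0],
    [0, 0, 0, 0, 0, 0, 0],
    [0, 0, 0, 0, 0, 0, 0],
    [0, 0, 0, 0, 0, 0, 0],
    [0, 0, 0, 0, 0, 0, 0],
    [0, 0, 0, 0, 0, 0, 0],
  ],
)

```text
t: 14.57
ee_pos: [0.4756, 0.1946, 0.0226]
eef_rot: [0.0, 0.489, 0.872, -0.0]
ft_force: [-0.8, 0.1, -0.4]
width: 0.251
grasp_force: 30.0
```

```bash
python3 -c "
from cell import *
o=observe();print(o['ee_pos'],o['eef_rot'],o['grasp_force']);print(hand_in())"
```

```text
[0.47557715 0.19459123 0.02255747] [ 8.94563972e-06  4.88986492e-01  8.72291356e-01 -5.71365871e-07] 29.999858536175452
the job is handed in; nothing more can be done
None
```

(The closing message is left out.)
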